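# Fit and tug-test the air-gauge probe

### The arm

A 6-joint arm with a two-finger parallel gripper is mounted at the origin on the work surface. World frame = base frame: x ahead of the robot, y to its left, z up, the work surface at z = 0. Lengths are in m, angles in rad, forces in N, time in s.
With the tool pointing down it reaches from about 0.4 to 0.825 m from the base axis. Payload 7 kg.
Tool frame: the origin (TCP) lies at the very end of the fingers, on their centre line; the grasp point (between the pads) lies 19 mm behind it; z points along the fingers, y is the line along which they close (so a half turn about z gives the same grasp; the last joint's range is limited). The gripper opens to 88 mm and grips with 3 to 60 N. Pads are 19 mm wide; open, the fingers measure 130 mm over their backs; the gripper's body (78 mm by 193 mm) begins 47 mm behind the grasp point.
Start: joints at [-0.815, 0.359, 0.012, 0, -1.224, -0.288], TCP at [0.304, -0.602, 0.227] pointing down, gripper open.
Joint ranges: [-3.07, 3.07], [-1.43, 2.12], [-1.02, 1.25], [-3.03, 1.67], [-3.05, -0], [-3.03, 3.03]. Speed limits (rad/s): [2.39, 2.39, 3.01, 3.14, 3.14, 3.14].

### API

Orientations are given as a unit quaternion [x, y, z, w].
In Python, from bench import * gives the robot as it stands.
- The arm moves only by the tool move_arm, never from a script. Its argument "moves" is a list that holds one entry, the list of rows, each a list of 4 numbers: the shift along the tool's x, y, z in units of 60 mm (1.0 is 60 mm), then the turn about the tool's z in rad. A call has 1 to 20 rows; each row is the pose to reach, as a shift and turn from the pose commanded when the call began, along the tool's axes at that moment; what a row does not reach only later rows make up. A row lasts 1/8 s, in which the tool goes at most 62.5 mm and 10.7 degrees, less where a joint would pass 70% of its speed; a pose out of reach is approached as far as the arm can. A call with a gripper value outside its range is refused whole. "grip" is the finger opening in mm, from 0 to 87.6, set as the call begins (left out, the last holds). The fingers move at their own pace and stop on an object; "grip_force" is the grip in N (left out, the last holds). Time passes only in rows, so rows that repeat a pose let the fingers close. It gives the time, the measured TCP pose, the force, the opening and the grip force at its end, in the units of the state.
- read_state(): the state, without advancing time (a new reading comes with each control period).
- read_camera(name): name is "scene" or "side" or "wrist"; returns a dict with "color" (400x640x3 uint8, blue, green, red), "intrinsics" (3x3 intrinsics, pixels), "dist_coeffs" ([k1, k2, p1, p2, k3] as OpenCV has them; the pictures are not rectified), "R" (3x3) and "t" (3): a world point X has camera coordinates R X + t; the wrist camera has in their place "tool_from_camera" (4x4, takes a point from camera to tool coordinates, whose origin is the TCP and whose axes are the flange's). Camera axes: x right, y down, z forward; pixel columns grow to the right and rows downward; lengths in m; the calibration is good to about 2 mm. A picture is of the moment at which its call begins: read the wrist's pose just before it. There is no depth.
- job_done(): hands the job in; it is judged then, once.
The state is a dict: "time": time; "joints": joint angles; "qvel": joint speeds; "joint_torque": joint torques, N m; "position": TCP position; "orientation": TCP orientation; "force": force on the tool from outside, world axes, zero at the start; "torque": the same for the moment, N m; "opening": finger opening in m; "grasp_force": force on a finger pad.
Only numpy, scipy, OpenCV 4.12 (cv2) and the standard library are available. Lean on these libraries where they do the work, as an engineer would, in place of code of your own. Each camera call takes 0.05 s, during which the arm holds its last target. There are 200 camera calls.

### The job

Take the probe with the thicker head out of the rack and push its stem down into the push-in socket of the air-gauge unit, past the grip and firmly home against the seal, without forcing it. Then tug the probe upward, gently but enough to see the socket's collar rise with it, to check that it is held; lower it gently back down onto the seal before letting go, so that it stays standing locked in the socket. Leave everything else alone.

Things in the scene. Friction and masses are not known exactly. Their poses are not given: they have to be found in the camera images.
- probe: Steel air-gauge probe with the thicker head (34 mm diameter), the one to fit. Stands upright in a rack hole, held by its flange, tip 6 mm above the table. Origin: centre of its lower tip, z up along its axis, 114 mm tall: tube stem z 0-65 mm, flange 30 mm wide z 65-69 mm, smooth round head z 69-114 mm. Mass 0.2 to 0.35 kg.
- probe_grip (a point): The place to grip the thicker probe: on its axis, in the head, 91 mm above its tip.
- probe_bead (a point): Upper shoulder of the thicker probe's bead, on the axis, 13 mm above its tip. The stem from the tip up: nose tapering from 8 to 16 mm diameter (z 0-8 mm), bead 16 mm in diameter (z 8-13 mm) with a square upper shoulder, neck 10 mm in diameter (z 13-65 mm).
- slim_probe: The other probe, of the same shape and height but with a head of 24 mm diameter. It stays in the rack. Origin: centre of its lower tip.
- rack: Aluminium block 70 x 180 x 71 mm (x, y, z), fixed, with two upright holes 19 mm wide at y = -55 and +55 mm in its frame; origin at the centre of its underside. Which probe stands in which hole varies.
- unit: Air-gauge unit, fixed on the table. Origin on the table, on the upright axis of its socket, z up. The socket is a round aluminium turret 44 mm across, mouth at z = 85 mm, bore 18 mm. A base plate 12 mm thick, 110 mm wide, and a white console 52 mm tall lie on its +x side, to x = +100 mm. Jamming the probe against it with tens of newtons damages it.
- grip_balls (a point): Centre of the grip, on the socket's axis, 71 mm above the table: three spring-loaded balls of 8 mm stand into the bore and leave 10.4 mm free. Pushing the bead past them takes about 10 N (to 18 N if off centre) and is over once the tip is below z = 58 mm; they then close behind the bead's shoulder and hold it up to a pull of about 15 N.
- seal (a joint): How far the rubber seal at the socket's bottom is pressed down, m: 0 untouched; 5 N per mm; the probe's weight alone gives about 0.5 mm; firmly home is 1.2 mm (6.5 N) or more; beyond 3 mm (15.5 N, or the probe dropped on it) it is crushed. Its height differs from unit to unit and must be felt: the tip meets it somewhere between 37.5 and 52.5 mm above the table.
- collar (a joint): How far the brass collar on the mouth (32 mm across, bore 21 mm, z 85-91 mm) is drawn up, m: 0 at rest, 0.004 its end. It carries the balls, so a held probe, after 1 to 18 mm of free lift, pulls it up: 2 mm or more is a good tug and takes about 7.5 N, 4 mm about 10.5 N, besides the probe's weight. A spring returns it.
- ring: Loose turned steel ring with a flange, 56 mm wide, 35 mm high, a bystander; origin at the centre of its underside.
- block: Loose steel block 40 x 40 x 45 mm, a bystander; origin at the centre of its underside.
Mind the look-alikes: they are no part of the job. What is shaped like the probe but green or turquoise is not meant.

How it is judged:
On the way, in this order (a step that is already met when the one before it is completed fails the run):
1. the probe is pushed firmly home: it presses the seal down by more than 1.2 mm for 0.2 s, upright in the socket (value of joint seal above 0.0012 m and horizontal distance between probe and unit below 0.004 m and angle between the z axis of probe and the z axis of unit, either way round below 0.09 rad), for 0.2 s.
2. the probe is tugged: it draws the collar up by more than 2 mm for 0.2 s and stays held, the fingers not touching the unit (value of joint collar above 0.002 m and z of probe in the frame of unit below 0.0605 m and contact force between the fingers and probe above 0.5 N and contact force between the fingers and unit below 0.5 N and horizontal distance between probe and unit below 0.004 m and angle between the z axis of probe and the z axis of unit, either way round below 0.09 rad), for 0.2 s.
At the end, for the whole second after the job is handed in: The thicker probe stands released and still in the socket, its axis within 4 mm and 0.09 rad of the socket's, its tip less than 54.5 mm above the table, so that the bead is below the balls, and the collar is back down (within 1 mm) (horizontal distance between probe and unit below 0.004 m and angle between the z axis of probe and the z axis of unit, either way round below 0.09 rad and z of probe in the frame of unit below 0.0545 m and value of joint collar below 0.001 m and linear speed of probe below 0.02 m/s and contact force between each of the arm, the fingers and probe below 0.1 N); the robot touches nothing.
It fails at once if the seal is crushed: pressed down by more than 3 mm (value of joint seal above 0.003 m).
It fails at once if the probe is jammed against the unit: its contact forces, those of the balls included, add up to more than 60 N (contact force between probe and unit above 60 N).
It fails at once if the slim probe is moved more than 15 mm (distance of slim_probe from where it was at the start of the episode above 0.015 m).
It fails at once if the ring is moved more than 15 mm (distance of ring from where it was at the start of the episode above 0.015 m).
It fails at once if the block is moved more than 15 mm (distance of block from where it was at the start of the episode above 0.015 m).
It also fails if it takes over 72 s, if anything falls off the work surface, if the arm or the gripper's body presses on something with over 40 N, if the wrist force passes 120 N, or if a joint passes its speed limit or range.

## Working session

There is one attempt and no reset: what is moved stays moved. The work goes in short steps, Python scripts to look and compute and a tool call to move; the robot and the scene stay as the last step left them, time stands still between calls to the robot, and variables do not carry over. Pictures are saved under pics/ and viewed, at most 10 in all, crops included, and the job is handed in when it is done.

Besides the shell and the picture viewer there is one more tool, called after ">>>" as name(argument=value, ...), one argument or row to a line, values as JSON. move_arm: Moves the arm, as the interface text tells. Its arguments: {"type":"object","properties":{"moves":{"type":"array"},"grip":{"type":"number"},"grip_force":{"type":"number"}},"required":["moves"]}

```bash
mkdir -p pics; ls; cat > h.py <<'E'
from bench import *
import numpy as np, cv2
from scipy.spatial.transform import Rotation as Ro
def cam(name):
    s=read_state(); c=read_camera(name)
    if name=='wrist':
        T=np.eye(4);T[:3,:3]=Ro.from_quat(s['orientation']).as_matrix();T[:3,3]=s['position']
        M=np.linalg.inv(T@np.array(c['tool_from_camera'])); c['R']=M[:3,:3];c['t']=M[:3,3]
    for k in('R','t','intrinsics','dist_coeffs'): c[k]=np.array(c[k],float)
    return c
def ray(c,u,v):
    p=cv2.undistortPoints(np.array([[[u,v]]],float),c['intrinsics'],c['dist_coeffs'])[0,0]
    d=c['R'].T@np.array([p[0],p[1],1]); return -c['R'].T@c['t'], d/np.linalg.norm(d)
def plane(c,u,v,z):
    o,d=ray(c,u,v); return o+d*(z-o[2])/d[2]
def tri(*rs):
    A=0;b=0
    for o,d in rs:
        P=np.eye(3)-np.outer(d,d);A=A+P;b=b+P@o
    x=np.linalg.solve(A,b); return x,[np.linalg.norm((np.eye(3)-np.outer(d,d))@(x-o)) for o,d in rs]
def proj(c,X):
    return cv2.projectPoints(np.array([X],float),cv2.Rodrigues(c['R'])[0],c['t'],c['intrinsics'],c['dist_coeffs'])[0][0,0]
E
python3 - <<'E'
from h import *
s=read_state();print(s)
a=[cam(n) for n in('scene','side')]
for n,c in zip(('scene','side'),a):
    cv2.imwrite(f'pics/{n}.png',c['color']); print(n,-c['R'].T@c['t'],c['R'][2])
E
```

```text
pics
{'time': 0.0, 'joints': array([-8.14894403e-01,  3.59403235e-01,  1.10498076e-02, -3.43479268e-04,
       -1.22409156e+00, -2.88080691e-01]), 'qvel': array([ 6.00236044e-04,  9.19285228e-05,  7.34729011e-04,  5.18715759e-04,
        6.13471870e-05, -6.22103983e-04]), 'joint_torque': array([-9.36293945e-04, -5.82717204e+01,  2.93064594e+01,  6.99743316e+00,
        6.87775886e-03, -1.53573164e-04]), 'position': array([ 0.30412629, -0.60205437,  0.22560937]), 'orientation': array([-2.31726427e-01,  9.72780632e-01,  7.95065501e-04, -2.71049012e-04]), 'force': array([-0.41012445, -0.04340562, -0.54454987]), 'torque': array([-0.02382305,  0.03642226,  0.03002203]), 'grasp_force': 0.0, 'opening': 0.08742741906594412}
scene [1.26608833 0.61402378 0.74379686] [-0.63785807 -0.49053934 -0.59372404]
side [0.35374493 0.63619298 0.65587369] [ 0.22958766 -0.69822278 -0.6780667 ]
```

View pics/scene.png

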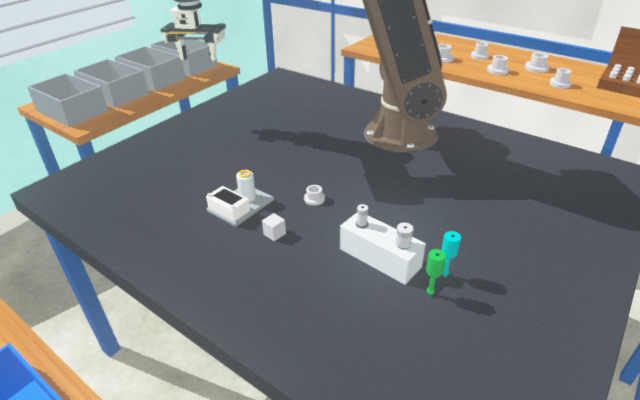

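View pics/side.png

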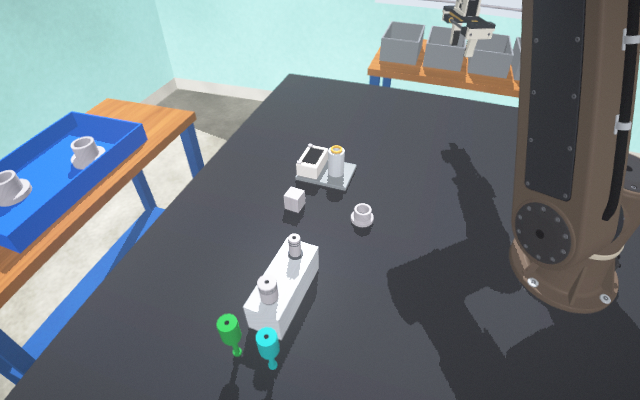

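The two views show four candidates for the probe:

| Candidate | Scene pixel | Side pixel |
|---|---|---|
| Slim steel head | (362,213) | (294,244) |
| Thick steel head | (404,232) | (268,288) |
| Green look-alike | (436,262) | (228,330) |
| Turquoise look-alike | (452,243) | (267,345) |

By the description I choose the thick steel one. The socket collar (brass) is at scene (245,175) and side (336,150). One close crop to check.

```bash
python3 - <<'E'
from h import *
def crop(n,x,y):
    im=cv2.imread(f'pics/{n}.png')[y:y+60,x:x+80]; return cv2.resize(im,(400,300),interpolation=cv2.INTER_CUBIC)
cv2.imwrite('pics/crops.png',np.vstack([np.hstack([crop('scene',350,200),crop('side',240,230+30)]),np.hstack([crop('scene',205,160),crop('side',297,140)])]))
E
```

```text
(no output)
```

View pics/crops.png

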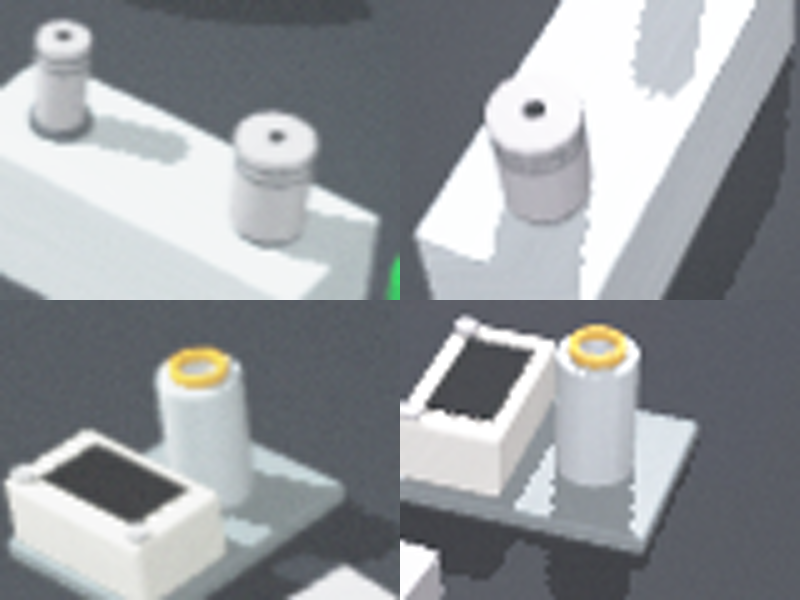

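The crop confirms the thick probe: its head is about 1.4x wider than the slim one. The top vent hole is at about (405,227) in scene and (267,282) in side, and the brass collar at (245,174) and (337,149). Next I measure by masks.

```bash
cat >> h.py <<'E'
def dark(im,u,v,r=4):
    u,v=int(round(u)),int(round(v)); p=im[v-r:v+r+1,u-r:u+r+1].mean(2); w=np.clip(np.median(p)-25-p,0,None)
    ys,xs=np.mgrid[v-r:v+r+1,u-r:u+r+1]; return (w*xs).sum()/w.sum(),(w*ys).sum()/w.sum()
def brass(im,box=None):
    h=cv2.cvtColor(im,cv2.COLOR_BGR2HSV); m=((h[...,0]>14)&(h[...,0]<32)&(h[...,1]>90)&(h[...,2]>120)).astype(np.uint8)
    if box: k=np.zeros_like(m);k[box[1]:box[3],box[0]:box[2]]=1;m*=k
    c=max(cv2.findContours(m,cv2.RETR_EXTERNAL,cv2.CHAIN_APPROX_NONE)[0],key=cv2.contourArea)
    return cv2.fitEllipse(c),cv2.boundingRect(c)
E
python3 - <<'E'
from h import *
S,D=cam('scene'),cam('side')
for nm,a,b in(('thick',(405,227),(267,282)),('slim',(363,207),(294,238))):
    p=dark(S['color'],*a);q=dark(D['color'],*b); print(nm,p,q,tri(ray(S,*p),ray(D,*q)))
    print(plane(S,*p,.12),plane(D,*q,.12))
e,f=brass(S['color'],(225,160,265,190)),brass(D['color'],(320,135,355,165));print(e,f)
print(tri(ray(S,*e[0][0]),ray(D,*f[0][0])),plane(S,*e[0][0],.088),plane(D,*f[0][0],.088))
# ring, block rough
for n,c,u,v in(('ring',S,314,195),('block',S,274,220),('ring',D,362,215),('block',D,295,199),('green',S,437,255),('turq',S,452,238)): print(n,plane(c,u,v,.09 if n in('green','turq') else .03))
s=read_state(); print(Ro.from_quat(s['orientation']).as_matrix())
E
```

```text
thick (np.float64(405.41502227880335), np.float64(226.30044557606624)) (np.float64(266.39740143369175), np.float64(281.4240591397849)) (array([0.56201989, 0.30578997, 0.12107763]), [np.float64(3.5157318415160174e-05), np.float64(3.5157318415243874e-05)])
[0.56082402 0.30529566 0.12      ] [0.56244404 0.30508289 0.12      ]
slim (np.float64(363.82306748466266), np.float64(204.70650306748468)) (np.float64(293.8090256410257), np.float64(238.02789743589742)) (array([0.55241137, 0.19856335, 0.12356796]), [np.float64(0.0014582233710829803), np.float64(0.001458223371083136)])
[0.5471566  0.19441539 0.12      ] [0.55351686 0.19752133 0.12      ]
(((244.0806884765625, 173.03976440429688), (6.667403221130371, 11.424345016479492), 88.37974548339844), (239, 170, 11, 7)) (((336.0381774902344, 148.82728576660156), (7.912720203399658, 10.645228385925293), 90.8841781616211), (331, 145, 11, 9))
(array([ 0.57269688, -0.1536403 ,  0.08806317]), [np.float64(0.0004313313632331246), np.float64(0.00043133136323303563)]) [ 0.57303296 -0.15305459  0.088     ] [ 0.572814   -0.15446434  0.088     ]
ring [0.48273953 0.00475387 0.03      ]
block [ 0.62317237 -0.01239634  0.03      ]
ring [0.46015565 0.00664736 0.03      ]
block [0.6306896  0.00270935 0.03      ]
green [0.57127166 0.38618347 0.09      ]
turq [0.50450507 0.38958814 0.09      ]
[[-8.92585760e-01 -4.50877271e-01 -5.89265155e-04]
 [-4.50877632e-01  8.92585371e-01  8.46257606e-04]
 [ 1.44411138e-04  1.02104397e-03 -9.99999468e-01]]
```

>>> move_arm(
  moves=[
    [[-0.3,0.33,0,-0.05],[-0.9,1.0,0,-0.1],[-1.6,1.73,0,-0.18],[-2.3,2.5,0,-0.26],[-3.0,3.25,0,-0.34],[-3.7,4.0,0,-0.42],[-4.4,4.77,0,-0.5],[-5.1,5.53,0,-0.58],[-5.8,6.3,0,-0.66],[-6.5,7.05,0,-0.74],[-7.2,7.8,0,-0.82],[-7.9,8.57,0,-0.9],[-8.6,9.33,0,-0.98],[-9.2,9.98,0,-1.04],[-9.7,10.5,0,-1.08],[-10.1,10.95,0,-1.1],[-10.4,11.3,0,-1.1],[-10.6,11.5,0,-1.1],[-10.65,11.56,0,-1.1],[-10.65,11.56,0,-1.1]],
  ],
  grip=60,
)

```text
time: 2.7
position: [0.5618, 0.3043, 0.2265]
orientation: [-0.706, 0.708, 0.0, -0.0]
force: [-0.0, -0.0, 0.1]
opening: 0.0599
grasp_force: 0.0
```

```bash
python3 - <<'E'
from h import *
c=cam('wrist');s=read_state();print(s['position'],s['orientation'],s['opening'],s['force'])
cv2.imwrite('pics/w1.png',c['color']);np.savez('w1.npz',**c)
print(-c['R'].T@c['t'],c['R'][2],proj(c,[.562,.3055,.12]),proj(c,[.5525,.1975,.12]))
E
```

```text
[0.56175315 0.30397998 0.2266094 ] [-7.05874328e-01  7.08337077e-01  3.92899991e-05 -1.30177910e-04] 0.06002996239074763 [ 0.11522587 -1.34543576  0.89088412]
[0.56108117 0.22944936 0.38477573] [ 3.22937319e-04  2.73751905e-01 -9.61800286e-01] [319.01908658 201.09440804] [329.26082253  83.52070162]
```

View pics/w1.png

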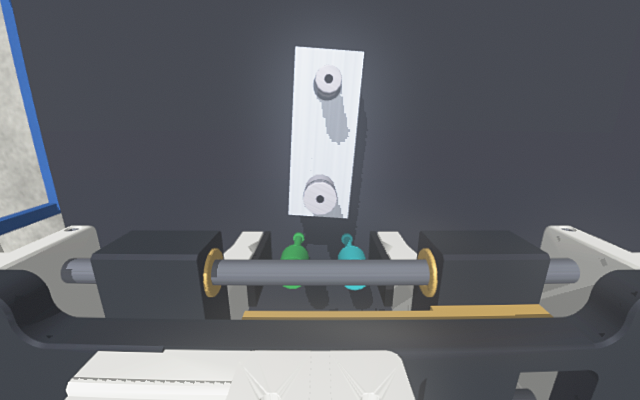

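The wrist view shows the thick probe's vent hole at (320,199), against a prediction of (319,201). The slim probe is at (328,79), and the green and turquoise heads are beyond at (294,262) and (352,265). Refine from this view.

```bash
python3 - <<'E'
from h import *
c=dict(np.load('w1.npz'));p=dark(c['color'],320,199);q=dark(c['color'],328,79)
print(p,plane(c,*p,.12),plane(c,*q,.12),plane(c,294,262,.1),plane(c,352,265,.1))
S,D=cam('scene'),cam('side')
print(tri(ray(c,*p),ray(D,266.40,281.42),ray(S,405.415,226.30)))
E
```

```text
(np.float64(319.6441631504923), np.float64(198.6596343178622)) [0.56137592 0.30301582 0.12      ] [nan nan nan] [0.59065247 0.38276405 0.1       ] [0.52497668 0.38680982 0.1       ]
(array([0.56161172, 0.30450319, 0.11980024]), [np.float64(0.0013995077976857663), np.float64(0.0010113501650405427), np.float64(0.001119585692624464)])h.py:25: RuntimeWarning: invalid value encountered in scalar divide
  ys,xs=np.mgrid[v-r:v+r+1,u-r:u+r+1]; return (w*xs).sum()/w.sum(),(w*ys).sum()/w.sum()
```

>>> move_arm(
  moves=[
    [[0,0,0.4,0],[0,0,0.9,0],[0,0,1.4,0],[0,0,1.9,0],[0,0,2.2,0],[0,0,2.4,0],[0,0,2.46,0],[0,0,2.46,0],[0,0,2.46,0]],
  ],
)

```text
time: 3.98
position: [0.5624, 0.3051, 0.0799]
orientation: [-0.706, 0.708, -0.0, 0.001]
force: [0.2, -0.4, 0.6]
opening: 0.0599
grasp_force: 0.0
```

>>> move_arm(
  moves=[
    [[0,0,0,0],[0,0,0,0],[0,0,0,0],[0,0,0,0],[0,0,0,0],[0,0,0,0],[0,0,0,0],[0,0,0,0]],
  ],
  grip=25,
  grip_force=40,
)

```text
time: 4.97
position: [0.562, 0.3048, 0.0791]
orientation: [-0.706, 0.708, -0.0, 0.0]
force: [-0.3, 0.4, 2.0]
opening: 0.0337
grasp_force: 40.0
```

>>> move_arm(
  moves=[
    [[0,0,-0.05,0],[0,0,-0.2,0],[0,0,-0.45,0],[0,0,-0.8,0],[0,0,-1.2,0],[0,0,-1.6,0],[0,0,-1.9,0],[0,0,-2.15,0],[0,0,-2.25,0],[0,0,-2.25,0]],
  ],
)

```text
time: 6.22
position: [0.5619, 0.3048, 0.2139]
orientation: [-0.706, 0.708, 0.0, 0.0]
force: [-1.0, 0.3, -2.2]
opening: 0.0333
grasp_force: 40.0
```

>>> move_arm(
  moves=[
    [[0.15,0,0,0],[0.5,-0.01,0,0],[1.0,-0.02,0,0],[1.55,-0.04,0,0],[2.1,-0.05,0,0],[2.65,-0.06,0,0],[3.2,-0.08,0,0],[3.75,-0.09,0,0],[4.3,-0.1,0,0],[4.85,-0.12,0,0],[5.4,-0.13,0,0],[5.95,-0.15,0,0],[6.5,-0.16,0,0],[7.0,-0.17,0,0],[7.35,-0.18,0,0],[7.55,-0.18,0,0],[7.63,-0.18,0,0],[7.63,-0.18,0,0],[7.63,-0.18,0,0]],
  ],
)

```text
time: 8.6
position: [0.5714, -0.1525, 0.214]
orientation: [-0.706, 0.708, -0.0, 0.0]
force: [0.5, 0.4, -1.7]
opening: 0.0336
grasp_force: 40.0
```

```bash
python3 - <<'E'
from h import *
S,D=cam('scene'),cam('side');s=read_state();print(s['position'],s['orientation'],s['opening'],s['force'])
a=[]
for n,c,X in(('s1',S,[.573,-.154,.14]),('d1',D,[.573,-.154,.14])):
    cv2.imwrite(f'pics/{n}.png',c['color']);u,v=proj(c,X).astype(int);print(u,v)
    a.append(cv2.resize(c['color'][v-45:v+45,u-30:u+30],(400,600),interpolation=cv2.INTER_CUBIC))
cv2.imwrite('pics/c2.png',np.hstack(a))
E
```

```text
[ 0.57144507 -0.15247138  0.21401062] [-7.06351967e-01  7.07860789e-01 -1.10643002e-05  4.65593271e-05] 0.0336724104605085 [ 0.22879605 -0.16190364 -2.09048859]
241 155
336 131
```

View pics/c2.png

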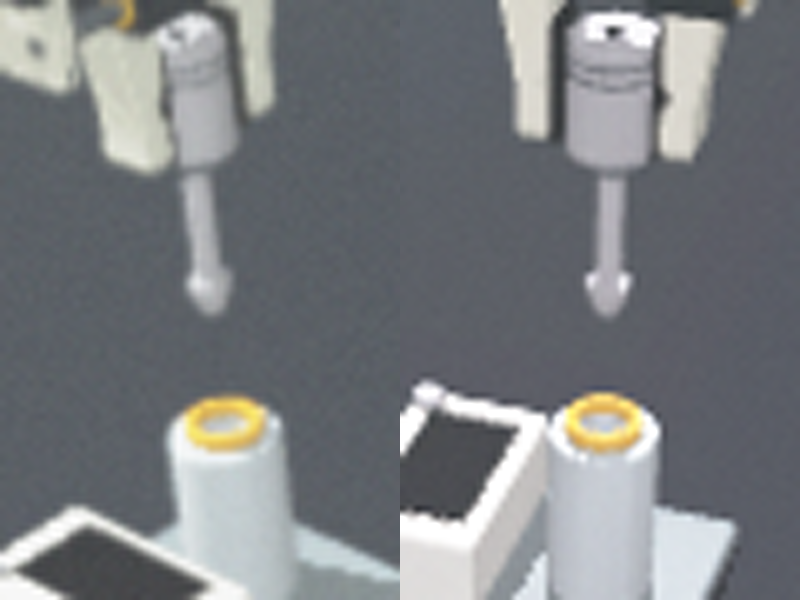

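Both views show the probe held upright with its tip above the collar. In the crop, the tip is at (209,312) in scene and (607,315) in side, and the collar centre is at (225,425) and (605,423). Next I measure the axis offset subpixel.

```bash
cat >> h.py <<'E'
from scipy.optimize import least_squares
def bgc(im,v,u0,r=9,off=0):
    # weighted centre of bright stem in row v near u0
    xs=np.arange(int(u0)-r,int(u0)+r+1);p=im[v,xs].astype(float).mean(1);w=np.clip(p-np.percentile(p,25)-25,0,None);w=np.minimum(w,60);return (w*xs).sum()/w.sum()
def stem(cams,xy,zs):
    obs=[]
    for c in cams:
        v0,v1=[proj(c,[*xy,z])[1] for z in zs]
        for v in range(int(v1)+1,int(v0)):
            u0=proj(c,[*xy,(zs[0]+zs[1])/2])[0]; obs.append((c,v,bgc(c['color'],v,u0)))
    def f(q):
        r=[]
        for c,v,u in obs:
            a,b=proj(c,[q[0],q[1],zs[0]]),proj(c,[q[0],q[1],zs[1]]); t=(v-a[1])/(b[1]-a[1]); r.append(a[0]+t*(b[0]-a[0])-u)
        return r
    s=least_squares(f,xy); return s.x,np.round(s.fun,2)
def collar(cams):
    rs=[];hs=[]
    for c in cams:
        im=c['color'];u,v=proj(c,[.5727,-.1537,.088]).astype(int);p=im[v-10:v+11,u-12:u+13].astype(float)
        w=np.clip(p[...,2]-p[...,0]-40,0,80); w[w<0]=0
        m=(w>15).astype(np.uint8);k=cv2.findContours(m,cv2.RETR_EXTERNAL,cv2.CHAIN_APPROX_NONE)[0];k=max(k,key=cv2.contourArea)
        cols=w.sum(0);us=np.arange(u-12,u+13)
        x,y,ww,h=cv2.boundingRect(k); rs.append(((w.sum(0)*us).sum()/w.sum(), v-10+y+(h-1)/2))
    return rs
E
python3 - <<'E'
from h import *
S,D=cam('scene'),cam('side')
print(stem([S,D],[.5714,-.1525],(.158,.202)))
print(stem([S,D],[.5714,-.1525],(.143,.156)))
for k in range(2):
    q=collar([S,D]);print(q,tri(ray(S,*q[0]),ray(D,*q[1])))
E
```

```text
(array([ 0.57240035, -0.15464451]), array([ 3.69,  5.2 , -1.05, -0.72, -0.66, -0.77, -0.74, -0.7 , -0.61,
       -0.61, -0.5 , -0.65, -0.61, -0.72, -0.66, -0.19,  0.34, -0.07,
       -0.07, -0.09, -0.14, -0.17, -0.02,  0.11,  0.11,  0.1 ,  0.04,
        0.04, -0.07,  0.07]))
(array([ 0.57199035, -0.15321352]), array([-0.16,  0.05,  0.11, -0.02, -0.08,  0.11, -0.02]))
[(np.float64(244.12350956130484), np.float64(173.5)), (np.float64(336.0488017429194), np.float64(149.0))] (array([ 0.57278412, -0.15378252,  0.08699942]), [np.float64(0.0007763640510707889), np.float64(0.0007763640510708708)])
[(np.float64(244.12350956130484), np.float64(173.5)), (np.float64(336.0488017429194), np.float64(149.0))] (array([ 0.57278412, -0.15378252,  0.08699942]), [np.float64(0.0007763640510707889), np.float64(0.0007763640510708708)])
```

>>> move_arm(
  moves=[
    [[0.01,-0.013,0.1,0],[0.01,-0.013,0.3,0],[0.01,-0.013,0.5,0],[0.01,-0.013,0.58,0],[0.01,-0.013,0.6,0],[0.01,-0.013,0.6,0]],
  ],
)

```text
time: 9.55
position: [0.5723, -0.1537, 0.1782]
orientation: [-0.706, 0.708, -0.0, 0.0]
force: [0.3, 0.2, -2.1]
opening: 0.0335
grasp_force: 40.0
```

```bash
python3 - <<'E'
from h import *
S,D=cam('scene'),cam('side');s=read_state();p=s['position'];print(p,s['force'],s['torque'])
dz=p[2]-.214
for a,b in((.158,.188),(.143,.156)): print(stem([S,D],[.572,-.1532],(a+dz,b+dz)))
q=collar([S,D])
f=lambda x:[proj(c,[x[0],x[1],.088])[0]-u[0] for c,u in zip((S,D),q)]
print(q,least_squares(f,[.573,-.154]).x)
a=[]
for c in(S,D):
    u,v=proj(c,[.573,-.154,.1]).astype(int)
    a.append(cv2.resize(c['color'][v-30:v+30,u-20:u+20],(400,600),interpolation=cv2.INTER_CUBIC))
cv2.imwrite('pics/c3.png',np.hstack(a))
E
```

```text
[ 0.57238791 -0.15370877  0.17836237] [ 0.17573332  0.55975591 -1.10727329] [ 0.00768344  0.12814786 -0.00828244]
(array([ 0.5728314 , -0.15389885]), array([-0.09, -0.01, -0.05,  0.05,  0.14,  0.13,  0.  , -0.06, -0.11,
       -0.1 , -0.02, -0.  , -0.03, -0.11,  0.01,  0.1 ,  0.07,  0.04,
        0.05]))
(array([ 0.57280935, -0.15465871]), array([-0.05,  0.02,  0.03,  0.08, -0.02, -0.06]))
[(np.float64(244.0791676091382), np.float64(173.5)), (np.float64(336.0427595327309), np.float64(149.0))] [ 0.57253066 -0.15354329]
```

View pics/c3.png

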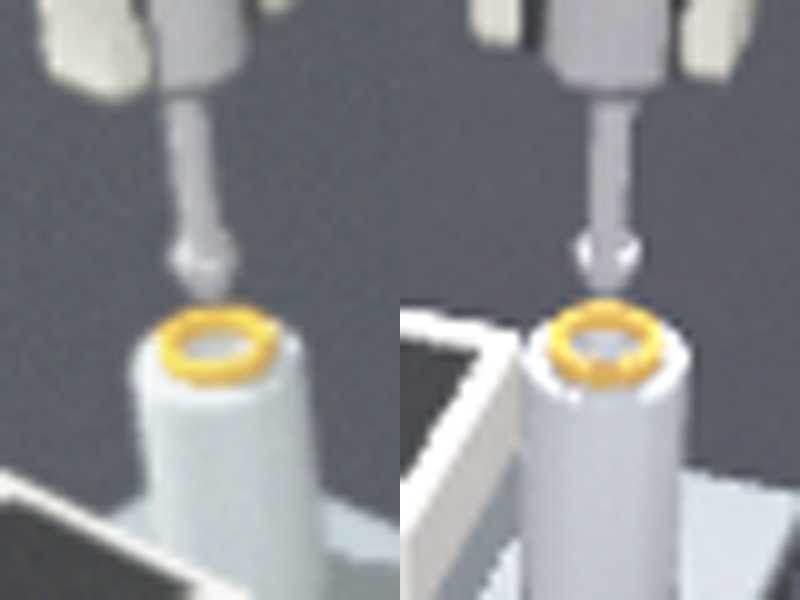

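Stem and collar axes agree to within about 0.5 mm in both views (stem (0.5728,-0.1539), collar (0.5725 to 0.5728,-0.1536)). Going in.

>>> move_arm(
  moves=[
    [[0,0,0.1,0],[0,0,0.2,0],[0,0,0.3,0],[0,0,0.4,0],[0,0,0.48,0],[0,0,0.5,0],[0,0,0.5,0]],
  ],
)

```text
time: 10.52
position: [0.5722, -0.1537, 0.148]
orientation: [-0.706, 0.708, -0.0, -0.0]
force: [-0.3, 0.6, -2.1]
opening: 0.0334
grasp_force: 40.0
```

```bash
python3 - <<'E'
from h import *
f=[]
for i in range(4):
    read_camera('side');s=read_state();f.append(np.r_[s['position'],s['force'],s['torque']])
print(np.round(f,4))
E
```

```text
[[ 0.5723 -0.1537  0.1481  0.3313 -0.1251 -2.4517  0.0325  0.1024  0.0111]
 [ 0.5723 -0.1537  0.1482 -0.3809  0.1497 -3.0228  0.0571  0.1329  0.0033]
 [ 0.5723 -0.1537  0.1482 -0.1882 -0.2299 -2.2065  0.0246  0.1195 -0.0092]
 [ 0.5723 -0.1537  0.1482  0.5266  0.2366 -2.1792  0.0445  0.1303 -0.0268]]
```

>>> move_arm(
  moves=[
    [[0,0,0.02,0],[0,0,0.05,0],[0,0,0.08,0],[0,0,0.11,0],[0,0,0.14,0],[0,0,0.17,0]],
  ],
  grip_force=60,
)

```text
time: 11.48
position: [0.5726, -0.1542, 0.139]
orientation: [-0.706, 0.708, -0.001, 0.0]
force: [-3.4, -0.4, 10.3]
opening: 0.0334
grasp_force: 60.0
```

>>> move_arm(
  moves=[
    [[0,0,0.03,0],[0,0,0.05,0],[0,0,0.08,0],[0,0,0.1,0],[0,0,0.12,0],[0,0,0.13,0],[0,0,0.13,0]],
  ],
)

```text
time: 12.35
position: [0.5716, -0.1536, 0.1288]
orientation: [-0.706, 0.708, 0.001, -0.001]
force: [1.6, -1.6, -7.7]
opening: 0.0332
grasp_force: 60.0
```

>>> move_arm(
  moves=[
    [[0,0,0,0],[0,0,0,0],[0,0,0,0]],
  ],
)

```text
time: 12.72
position: [0.5717, -0.1536, 0.1296]
orientation: [-0.706, 0.708, 0.0, -0.0]
force: [0.7, -0.2, -8.9]
opening: 0.0333
grasp_force: 60.0
```

```bash
cat > f.py <<'E'
from h import *
f=[]
for i in range(5):
    read_camera('side');s=read_state();f.append(np.r_[s['position'],s['force'],s['torque']])
print(np.round(np.mean(f,0),4),np.round(np.std(f,0)[5],2),s['time'])
E
python3 f.py
```

```text
[ 5.7180e-01 -1.5360e-01  1.2970e-01  1.4000e-03 -7.5910e-01 -9.1919e+00
 -3.9220e-01  1.0570e-01 -9.6000e-03] 0.37 12.975
```

>>> move_arm(
  moves=[
    [[0,0,0.01,0],[0,0,0.02,0],[0,0,0.03,0],[0,0,0.04,0],[0,0,0.05,0],[0,0,0.05,0],[0,0,0.05,0]],
  ],
)

```text
time: 13.85
position: [0.5725, -0.1537, 0.1274]
orientation: [-0.706, 0.708, -0.0, 0.0]
force: [-0.8, -0.4, -2.7]
opening: 0.0334
grasp_force: 60.0
```

```bash
python3 f.py
```

```text
[ 0.5725 -0.1537  0.1273 -0.1683 -0.0405 -1.9446  0.0029  0.2329 -0.0034] 0.27 14.1
```

>>> move_arm(
  moves=[
    [[0,0,0.01,0],[0,0,0.02,0],[0,0,0.03,0],[0,0,0.035,0],[0,0,0.035,0],[0,0,0.035,0]],
  ],
)

```text
time: 14.85
position: [0.5721, -0.1537, 0.1249]
orientation: [-0.706, 0.708, -0.0, 0.0]
force: [0.2, 0.4, -2.1]
opening: 0.033
grasp_force: 60.0
```

>>> move_arm(
  moves=[
    [[0,0,0.01,0],[0,0,0.02,0],[0,0,0.03,0],[0,0,0.035,0],[0,0,0.035,0],[0,0,0.035,0]],
  ],
)

```text
time: 15.6
position: [0.5721, -0.1537, 0.1228]
orientation: [-0.706, 0.708, 0.0, -0.0]
force: [0.7, -0.3, -2.3]
opening: 0.0333
grasp_force: 60.0
```

>>> move_arm(
  moves=[
    [[0,0,0.01,0],[0,0,0.02,0],[0,0,0.03,0],[0,0,0.035,0],[0,0,0.035,0],[0,0,0.035,0]],
  ],
)

```text
time: 16.35
position: [0.5722, -0.1537, 0.1207]
orientation: [-0.706, 0.708, -0.0, 0.0]
force: [1.0, -1.1, -3.0]
opening: 0.0332
grasp_force: 60.0
```

>>> move_arm(
  moves=[
    [[0,0,0.01,0],[0,0,0.02,0],[0,0,0.03,0],[0,0,0.035,0],[0,0,0.035,0],[0,0,0.035,0]],
  ],
)

```text
time: 17.1
position: [0.5721, -0.1537, 0.1186]
orientation: [-0.706, 0.708, 0.0, -0.0]
force: [0.3, 0.4, -3.1]
opening: 0.0333
grasp_force: 60.0
```

>>> move_arm(
  moves=[
    [[0,0,0.01,0],[0,0,0.02,0],[0,0,0.03,0],[0,0,0.035,0],[0,0,0.035,0],[0,0,0.035,0]],
  ],
)

```text
time: 17.85
position: [0.5721, -0.1537, 0.1165]
orientation: [-0.706, 0.708, -0.0, -0.0]
force: [-0.4, -0.3, -2.6]
opening: 0.0332
grasp_force: 60.0
```

>>> move_arm(
  moves=[
    [[0,0,0.01,0],[0,0,0.02,0],[0,0,0.03,0],[0,0,0.035,0],[0,0,0.035,0],[0,0,0.035,0]],
  ],
)

```text
time: 18.6
position: [0.5722, -0.1538, 0.1148]
orientation: [-0.706, 0.708, -0.0, 0.0]
force: [-3.1, 0.3, 5.0]
opening: 0.0329
grasp_force: 60.0
```

```bash
python3 f.py
```

```text
[ 0.5723 -0.1538  0.1148 -2.225   0.877   5.4251  0.1928  1.0761 -0.0143] 0.33 18.85
```

>>> move_arm(
  moves=[
    [[0,0,0.005,0],[0,0,0.01,0],[0,0,0.01,0],[0,0,0.01,0]],
  ],
)

```text
time: 19.35
position: [0.5723, -0.1538, 0.1145]
orientation: [-0.706, 0.708, -0.0, 0.0]
force: [-3.2, 1.3, 6.9]
opening: 0.0333
grasp_force: 60.0
```

```bash
python3 f.py
```

```text
[ 5.7230e-01 -1.5380e-01  1.1450e-01 -2.9915e+00  1.8060e-01  6.7085e+00
  2.8780e-01  1.3419e+00 -4.0000e-03] 0.17 19.6
```

>>> move_arm(
  moves=[
    [[0,0,0.005,0],[0,0,0.01,0],[0,0,0.01,0],[0,0,0.01,0]],
  ],
)

```text
time: 20.1
position: [0.5723, -0.1538, 0.1141]
orientation: [-0.706, 0.708, -0.0, 0.0]
force: [-2.5, 0.9, 9.4]
opening: 0.0329
grasp_force: 60.0
```

```bash
python3 f.py
```

```text
[ 5.7230e-01 -1.5380e-01  1.1410e-01 -3.1510e+00  7.7570e-01  8.4966e+00
  3.8210e-01  1.5762e+00 -3.0000e-04] 0.4 20.35
```

>>> move_arm(
  moves=[
    [[0,0,-0.01,0],[0,0,-0.03,0],[0,0,-0.06,0],[0,0,-0.1,0],[0,0,-0.14,0],[0,0,-0.18,0],[0,0,-0.21,0],[0,0,-0.23,0],[0,0,-0.23,0],[0,0,-0.23,0]],
  ],
)

```text
time: 21.6
position: [0.5721, -0.1537, 0.1269]
orientation: [-0.706, 0.708, 0.0, -0.0]
force: [-0.2, 0.3, -2.2]
opening: 0.0331
grasp_force: 60.0
```

```bash
python3 f.py
```

```text
[ 0.5721 -0.1537  0.1269  0.0922 -0.0072 -2.2101 -0.075   0.0411  0.0153] 0.51 21.85
```

Still free. Tug in small steps.

>>> move_arm(
  moves=[
    [[0,0,-0.01,0],[0,0,-0.02,0],[0,0,-0.03,0],[0,0,-0.04,0],[0,0,-0.04,0],[0,0,-0.04,0]],
  ],
)

```text
time: 22.6
position: [0.5719, -0.1536, 0.1291]
orientation: [-0.706, 0.708, 0.0, -0.0]
force: [0.3, -0.9, -8.8]
opening: 0.0331
grasp_force: 60.0
```

```bash
python3 f.py
```

```text
[ 0.5719 -0.1536  0.1292  0.7958 -0.3449 -8.1546 -0.2468 -0.2355  0.0085] 0.46 22.85
```

>>> move_arm(
  moves=[
    [[0,0,-0.01,0],[0,0,-0.02,0],[0,0,-0.03,0],[0,0,-0.035,0],[0,0,-0.035,0],[0,0,-0.035,0],[0,0,-0.035,0]],
  ],
)

```text
time: 23.72
position: [0.572, -0.1537, 0.1313]
orientation: [-0.706, 0.708, 0.0, -0.0]
force: [0.1, 0.0, -11.1]
opening: 0.0332
grasp_force: 60.0
```

```bash
python3 f.py; python3 - <<'E'
from h import *
print(collar([cam('scene'),cam('side')]))
E
```

```text
[  0.572   -0.1537   0.1314   0.1571  -0.7938 -11.4181  -0.2358  -0.0336
  -0.0265] 0.21 23.975
[(np.float64(243.88184598276342), np.float64(172.5)), (np.float64(336.1042308769964), np.float64(148.0))]
```

The tug holds: 9 N pull, the TCP rose 2.2 mm along the collar spring's slope, and the collar moved up in both images. Lower gently.

>>> move_arm(
  moves=[
    [[0,0,0.01,0],[0,0,0.03,0],[0,0,0.06,0],[0,0,0.09,0],[0,0,0.12,0],[0,0,0.15,0],[0,0,0.18,0],[0,0,0.21,0],[0,0,0.23,0],[0,0,0.24,0],[0,0,0.25,0],[0,0,0.255,0],[0,0,0.26,0],[0,0,0.26,0],[0,0,0.26,0]],
  ],
)

```text
time: 25.95
position: [0.5723, -0.1537, 0.116]
orientation: [-0.706, 0.708, -0.0, 0.0]
force: [0.2, -0.3, -0.5]
opening: 0.0334
grasp_force: 60.0
```

```bash
python3 f.py
```

```text
[ 0.5723 -0.1537  0.116   0.0368  0.1117 -0.377   0.0342  0.1059 -0.0058] 0.4 26.2
```

>>> move_arm(
  moves=[
    [[0,0,0.005,0],[0,0,0.005,0],[0,0,0.005,0],[0,0,0.005,0]],
  ],
  grip_force=10,
)

```text
time: 26.7
position: [0.5723, -0.1537, 0.1157]
orientation: [-0.706, 0.708, -0.0, 0.0]
force: [-0.3, -0.3, 2.0]
opening: 0.0341
grasp_force: 10.0
```

>>> move_arm(
  moves=[
    [[0,0,0,0],[0,0,0,0],[0,0,0,0],[0,0,0,0],[0,0,0,0],[0,0,0,0]],
  ],
  grip=60,
)

```text
time: 27.45
position: [0.5721, -0.1537, 0.1156]
orientation: [-0.706, 0.708, 0.0, 0.0]
force: [-0.6, -0.4, -1.0]
opening: 0.0598
grasp_force: 0.0
```

>>> move_arm(
  moves=[
    [[0,0,-0.05,0],[0,0,-0.2,0],[0,0,-0.5,0],[0,0,-0.9,0],[0,0,-1.3,0],[0,0,-1.7,0],[0,0,-1.95,0],[0,0,-2.0,0],[0,0,-2.0,0],[0,0,-2.0,0]],
  ],
)

```text
time: 28.7
position: [0.5717, -0.1536, 0.2345]
orientation: [-0.706, 0.708, 0.001, -0.001]
force: [0.1, -0.1, -0.2]
opening: 0.0601
grasp_force: 0.0
```

```bash
python3 - <<'E'
from h import *
a=[];S,D=cam('scene'),cam('side')
for c in(S,D):
    u,v=proj(c,[.573,-.154,.1]).astype(int)
    a.append(cv2.resize(c['color'][v-45:v+45,u-30:u+30],(400,600),interpolation=cv2.INTER_CUBIC))
cv2.imwrite('pics/c4.png',np.hstack(a))
print(collar([S,D]),read_state()['force'])
p=[proj(c,[.5725,-.1537,.157]) for c in(S,D)];q=[dark(c['color'],*x,r=5) for c,x in zip((S,D),p)]
print(p,q,tri(ray(S,*q[0]),ray(D,*q[1])))
E
```

```text
[(np.float64(243.9428143712575), np.float64(173.5)), (np.float64(336.02437641723355), np.float64(149.5))] [ 0.59651889  0.28671457 -0.49997087]
[array([241.01329439, 149.81999786]), array([336.6930459 , 126.21310012])] [(np.float64(240.9388174103476), np.float64(146.56556255132764)), (np.float64(337.2665036674817), np.float64(123.49022004889977))] (array([ 0.57115347, -0.15376158,  0.16539358]), [np.float64(0.0003090323093124279), np.float64(0.0003090323093123189)])
```

View pics/c4.png

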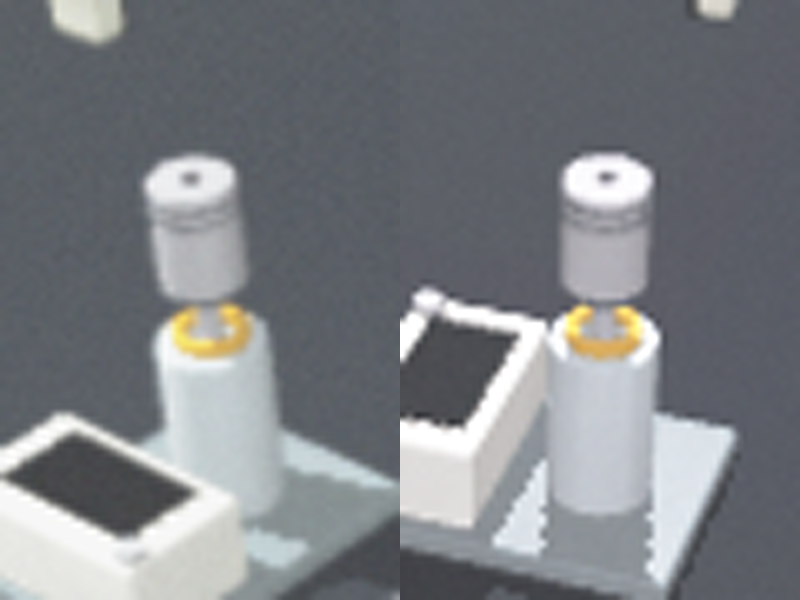

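The probe stands in the socket, released, with the collar down. The vent hole is at crop (190,178) in scene and (606,177) in side. Quick check of its height from a cleaner hole centroid.

```bash
python3 - <<'E'
from h import *
S,D=cam('scene'),cam('side')
r=[]
for c,(a,b) in zip((S,D),((190,178),(206,177))):
    u,v=proj(c,[.573,-.154,.1]).astype(int); q=dark(c['color'],u-30+a/6.667,v-45+b/6.667,r=3); r.append(q)
    print(q,u-30+a/6.667,v-45+b/6.667)
print(tri(ray(S,*r[0]),ray(D,*r[1])))
E
```

```text
(np.float64(241.45941807044412), np.float64(150.77641653905053)) 241.49857507124645 150.69866506674666
(np.float64(336.8277982779828), np.float64(126.63468634686348)) 336.8984550772461 126.54867256637168
(array([ 0.57220138, -0.15322807,  0.1551445 ]), [np.float64(0.000853685625147887), np.float64(0.0008536856251479336)])
```

The top is at 0.155 m, so the tip is at about 0.042 m, seated and upright over the socket. Handing in.

```bash
python3 -c "
from bench import *
print(job_done())"
```

```text
the job is handed in; nothing more can be done
None
```

The thick probe is in the socket and the job is handed in, though the hand-in returned no verdict. By the force readings I pressed the seal about 2 mm and tugged the collar up about 3 mm, then lowered the probe back onto the seal and released it, standing locked.

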